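# Cap a yoghurt-drink bottle on the hand press

## Robot

A 6-joint arm with a two-finger parallel gripper is mounted at the origin on the work surface. World frame = base frame: x ahead of the robot, y to its left, z up, the work surface at z = 0. Lengths are in m, angles in rad, forces in N, time in s.
With the tool pointing down it reaches from about 0.4 to 0.825 m from the base axis. Payload 7 kg.
Tool frame: the origin (TCP) lies between the finger pads, 19 mm behind the fingertips; this is the grasp point; z points along the fingers, x is the direction in which the jaws open and shut, and the axes are right-handed (so a half turn about z gives the same grasp; the last joint's range is limited). The gripper opens to 88 mm and grips with 3 to 60 N. Pads are 19 mm wide; open, the fingers measure 130 mm over their backs; the gripper's body (78 mm by 193 mm) begins 47 mm behind the grasp point.
Start: joints at [1.454, 0.359, 0.012, 0, -1.224, -0.288], TCP at [0.266, 0.62, 0.245] pointing down, gripper open.
Joint ranges: [-3.07, 3.07], [-1.43, 2.12], [-1.02, 1.25], [-3.03, 1.67], [-3.05, -0], [-3.03, 3.03]. Speed limits (rad/s): [2.39, 2.39, 3.01, 3.14, 3.14, 3.14].

## Interface

Orientations are given as a unit quaternion [x, y, z, w].
In Python, from plant import manip, optics gives the robot as it stands.
- The arm moves only by the shell command python3 -m creep 'ROWS' [FORCE]. ROWS is JSON, a list of rows, each a list of 5 numbers: the shift along the tool's x, y, z in cm, then the turn about the tool's z in rad, then the finger opening in cm, from 0 to 8.76. In form: [[dx, dy, dz, spin, grip], ...]. A call has 1 to 5 rows; each row shifts and turns the commanded pose from where the row before left it, along the tool's axes as they then stand; what a row does not reach is not made up. A row lasts 1/10 s, in which the tool goes at most 50 mm and 8.59 degrees, less where a joint would pass 70% of its speed; a pose out of reach is approached as far as the arm can. A call with a gripper value outside its range is refused whole. The fingers move at their own pace and stop on an object; FORCE is the grip in N (left out, the last holds). Time passes only in rows, so rows that do not move let the fingers close. It gives the time, the measured TCP pose, the force and the opening at its end, in the units of the state.
- manip.get_state(): the state, without advancing time (a new reading comes with each control period).
- optics.snapshot(name): name is "side" or "top" or "wrist"; returns the picture (420x560x3 uint8, red, green, blue); there is no depth.
- optics.get_calibration(name): a dict with "vfov" (degrees; the focal length in pixels is half the picture's height over the tangent of half this angle, whatever the lens; pixels are square), "cx", "cy" (the principal point, pixels), "dist_coeffs" ([k1, k2, p1, p2, k3] as OpenCV has them; the pictures are not rectified), "world_from_camera" (4x4, takes a point from camera to world coordinates). Camera axes: x right, y up, looking along -z (the intrinsics and any distortion apply to the point x, -y, -z); pixel columns grow to the right and rows downward; lengths in m; the calibration is good to about 2 mm. A picture is of the moment at which its call begins: read the wrist's pose just before it. get_calibration takes no time and is no camera call; for the wrist camera it gives the pose at the moment of the call.
- manip.close_job(): hands the job in, once; it reports no verdict.
The state is a dict: "time_s": time; "qpos": joint angles; "dq": joint speeds; "effort": joint torques, N m; "position": TCP position; "orientation": TCP orientation; "wrist_force": force on the tool from outside, world axes, zero at the start; "moment": the same for the moment, N m; "grip_width": finger opening in m.
Only numpy, scipy, OpenCV 4.12 (cv2) and the standard library are available. Lean on these libraries where they do the work, as an engineer would, in place of code of your own. Each camera call takes 0.05 s, during which the arm holds its last target. There are 200 camera calls.

## Task

Stand the filled bottle on the steel base of the cap press, let go of it, and push it into the white vee, firmly but without denting it, until it sits snugly home between both cheeks. Then press the red palm knob down until the loose cap is fully home on the bottle, no harder than it needs, and let the knob come back up, leaving the capped bottle standing in the vee. Keep the bottle upright, keep your fingers off the cap, and leave the plate, bowl and salt shaker where they are.

Things in the scene. Friction and masses are not known exactly. Their poses are not given: they have to be found in the camera images.
- bottle: Filled drink bottle, white with a pale blue band, loose on the table, 0.16 to 0.34 kg. Round straight body 54 mm in diameter up to 90 mm high, then shoulder and neck; 130 mm in all with the cap loose, 124 mm capped. Origin: centre of its underside, z up. Taken by the body from above with the tool's TCP 94 mm over its underside, the gripper clears the cap by about 10 mm.
- cap: Pale blue snap cap, 38 mm in diameter, 14 mm high, started on the bottle's neck. It only goes straight down, 6 mm, against a steady 10 N or so, to a solid stop, and stays where it is left. Its origin is the bottle's when loose, 6 mm lower when home. More than 30 N on it spoils it.
- cap_top (a point): Centre of the cap's top: 130 mm above the bottle's origin when loose, 124 mm when fully home.
- press: The cap press, fixed to the table. Steel base plate 12 mm thick, 150 mm wide (y), from x = -150 to +110 mm of the ram axis. Over the seat hangs the ram bushing, 36 mm in diameter, 187 to 233 mm above the table, on an arm from a column behind. Origin: on the table under the ram axis; x points horizontally from the open front into the vee; z up.
- seat (a point): Point on top of the base plate right under the ram axis, 12 mm above the table; axes as the press. The bottle's underside centre comes to lie on the line through it along x when home in the vee, at x between -7 and +7 mm: the vee, clamped through slots, is left where it was last set for some other bottle, and its depth is not reported: feel for it. The broad ram pad serves anywhere in that range.
- vee_mouth (a point): Fixed point of the press on top of the base plate, 24 mm in front of the seat (x = -24 mm): the middle of the vee's mouth when the vee stands at mid setting (it may stand 7 mm nearer or farther along x). The vee: two upright slick white polyethylene cheeks (vee_c0 left, +y; vee_c1 right), 80 x 12 mm, 50 mm high, at 90 degrees, 124 mm apart at the mouth, and a low tie bar (vee_c2) behind.
- set_down (a point): Fixed point on the base plate 95 mm in front of the seat: a clear place to stand the bottle and let go. An upright gripper cannot follow it under the head: push the lower half of its body from behind, fingertips closed, tool tilted back some 30 degrees. About 6 to 11 N beds it; a side force on the tool shows it leans on one cheek: give way sideways with it. Over 18 N on a cheek dents it.
- ram: Moving part of the press over the seat: black rubber pad 50 mm in diameter, rod, red palm knob. Origin: centre of the pad, 145 mm above the seat at rest (15 mm above a loose cap). Slides straight down up to 27 mm against a spring (about 3 N at first, 6 N at 21 mm) and comes back by itself. Driving the cap takes 15 to 16 N at the knob; a further rise means the cap is on its stop.
- knob_top (a point): Centre of the flat top of the red palm knob, 48 mm in diameter; 281 mm above the seat at rest (293 mm above the table).
- plate: White rounded-square plate, 220 mm wide and 18 mm high, with a clear spoon on it. Loose on the table, to be left alone. Origin: centre of its underside.
- bowl: White bowl, 120 mm in diameter and 50 mm high. Loose, to be left alone. Origin: centre of its underside.
- shaker: Glass salt shaker with a steel top, 44 mm in diameter and 83 mm high. Loose, to be left alone. Origin: centre of its underside.

How it is judged:
By the outcome, as a careful person would: the job done as asked, in the order asked, and still so for the second after the job is handed in, with the robot touching nothing.
It also fails if it takes over 70 s, if anything falls off the work surface, if the arm or the gripper's body presses on something with over 40 N, if the wrist force passes 120 N, or if a joint passes its speed limit or range.

## Working session

There is one attempt and no reset: what is moved stays moved. The work goes in short steps, Python scripts to look and compute and a shell command to move; the robot and the scene stay as the last step left them, time stands still between calls to the robot, and variables do not carry over. Pictures are saved under pics/ and viewed, about 8 in all and at most 12, crops included, and the job is handed in when it is done.

```bash
ls; mkdir -p pics
cat > h.py <<'E'
import numpy as np, cv2
from scipy.spatial.transform import Rotation as R
from plant import manip, optics
def snap(n,f):
    c=optics.get_calibration(n); im=optics.snapshot(n); cv2.imwrite(f'pics/{f}.png',im[:,:,::-1]); 
    np.save(f'pics/{f}.npy',np.array(c,dtype=object),allow_pickle=True); return im,c
def K(c):
    f=210/np.tan(np.radians(c['vfov'])/2); return np.array([[f,0,c['cx']],[0,f,c['cy']],[0,0,1]])
def ray(c,u,v):
    p=cv2.undistortPoints(np.array([[[u,v]]],float),K(c),np.array(c['dist_coeffs'],float))[0,0]
    T=np.array(c['world_from_camera']); d=T[:3,:3]@[p[0],-p[1],-1]; return T[:3,3],d
def onz(c,u,v,z):
    o,d=ray(c,u,v); return o+d*(z-o[2])/d[2]
def proj(c,P):
    T=np.linalg.inv(np.array(c['world_from_camera'])); q=T[:3,:3]@np.array(P)+T[:3,3]; q=q*[1,-1,-1]
    return cv2.projectPoints(q.reshape(1,1,3),np.zeros(3),np.zeros(3),K(c),np.array(c['dist_coeffs'],float))[0].ravel()
def load(f): return np.load(f'pics/{f}.npy',allow_pickle=True).item()
def st():
    s=manip.get_state(); print('t',round(s['time_s'],2),'p',np.round(s['position'],4),'q',np.round(s['orientation'],4),'F',np.round(s['wrist_force'],1),'g',round(s['grip_width'],4)); return s
E
python3 - <<'E'
from h import *
s=st(); print(R.from_quat(s['orientation']).as_matrix().round(3))
for n in('top','side'):
    im,c=snap(n,n+'0'); print(n,c['vfov'],np.round(c['world_from_camera'],3).tolist())
E
```

```text
pics
t 0.0 p [0.2657 0.62   0.2445] q [-5.505e-01  8.349e-01 -5.000e-04 -6.000e-04] F [ 0.1 -0.1  0.9] g 0.0875
[[-0.394 -0.919 -0.   ]
 [-0.919  0.394 -0.001]
 [ 0.002 -0.    -1.   ]]
top 42.088331124013415 [[-0.023, 0.994, -0.109, 0.435], [-1.0, -0.023, 0.0, -0.078], [-0.002, 0.109, 0.994, 1.64], [0.0, 0.0, 0.0, 1.0]]
side 48.701744180931136 [[0.814, 0.432, -0.387, 0.145], [-0.58, 0.606, -0.544, -0.779], [-0.001, 0.667, 0.745, 1.103], [0.0, 0.0, 0.0, 1.0]]
```

```bash
sleep 1
```

```text
(no output)
```

View pics/top0.png

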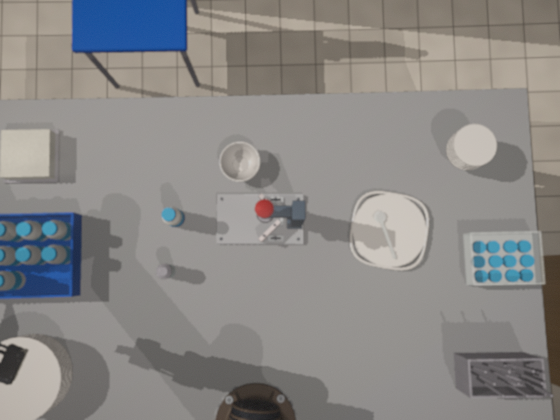

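View pics/side0.png

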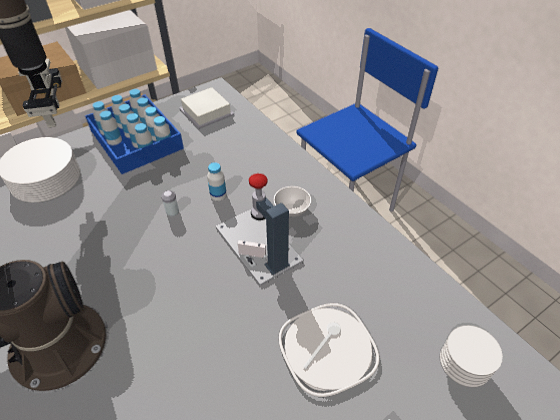

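Run:
```python
from h import *
def blob(im,lo,hi,roi):
    h=cv2.cvtColor(im,cv2.COLOR_RGB2HSV); m=cv2.inRange(h,lo,hi); k=np.zeros_like(m); x0,y0,x1,y1=roi; k[y0:y1,x0:x1]=m[y0:y1,x0:x1]
    n,l,s,c=cv2.connectedComponentsWithStats(k); i=1+np.argmax(s[1:,4]); return c[i],s[i]
def tri(a,b):
    (o1,d1),(o2,d2)=a,b; A=np.stack([d1,-d2],1); t=np.linalg.lstsq(A,o2-o1,rcond=None)[0]; p,q=o1+t[0]*d1,o2+t[1]*d2; return (p+q)/2,np.linalg.norm(p-q)
T,S=load('top0'),load('side0'); it=cv2.imread('pics/top0.png')[:,:,::-1]; is_=cv2.imread('pics/side0.png')[:,:,::-1]
a,sa=blob(it,(90,90,80),(110,255,255),(150,195,195,235)); b,sb=blob(is_,(90,90,80),(110,255,255),(200,155,235,182)); print('cap',a,sa,b,sb)
print(tri(ray(T,*a),ray(S,*b)), onz(T,*a,.128))
a,sa=blob(it,(0,120,60),(8,255,255),(240,190,290,225));b,sb=blob(is_,(0,120,60),(8,255,255),(240,165,275,195)); print('knob',a,sa,b,sb)
print(tri(ray(T,*a),ray(S,*b)),onz(T,*a,.285))
for p in [(217,195),(305,193),(307,244),(218,245)]: print(onz(T,*p,.012).round(4))
# enlarged crops
c1=cv2.resize(it[180:290,145:320],None,fx=4,fy=4,interpolation=cv2.INTER_CUBIC)
cv2.imwrite('pics/cropt.png',c1[:,:,::-1])
```

```text
cap [168.16911765 213.88970588] [162 208  13  13 136] [214.05607477 167.57009346] [208 163  13  10 107]
(array([0.59967029, 0.22807645, 0.12093691]), np.float64(0.0025585098605162347)) [0.60007959 0.22615785 0.128     ]
knob [263.95416667 208.06666667] [256 200  17  17 240] [257.58095238 180.39047619] [249 174  18  15 210]
(array([ 0.59134311, -0.04370598,  0.28194077]), np.float64(0.0023719261064854046)) [ 0.59206242 -0.04429897  0.285     ]
[0.6665 0.1029 0.012 ]
[ 0.6664 -0.162   0.012 ]
[ 0.5129 -0.1636  0.012 ]
[0.5161 0.1015 0.012 ]
```

View pics/cropt.png

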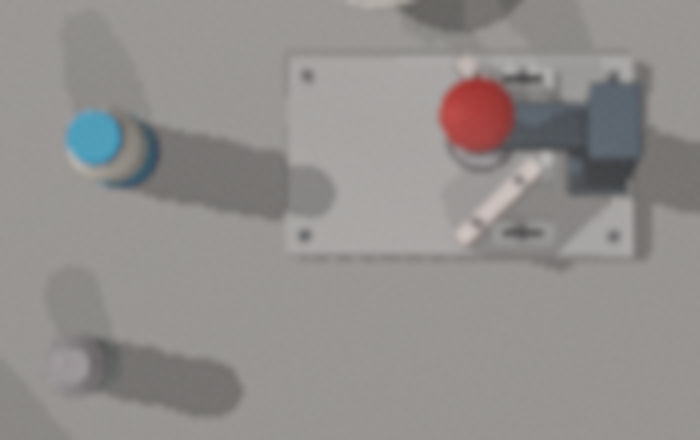

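The press faces +y, so its x is about world -y, and the bottle is at about (0.60, 0.227). I'll turn the jaws across the press axis and move over the bottle.

```bash
python3 -m creep '[[0,0,0,0.149,8.7],[0,0,0,0.149,8.7],[0,0,0,0.149,8.7],[0,0,0,0.149,8.7],[0,0,0,0.149,8.7]]'; python3 -m creep '[[0,0,0,0.149,8.7],[0,0,0,0.149,8.7],[0,0,0,0.149,8.7],[-3,-3.6,0,0,8.7],[-3,-3.6,0,0,8.7]]'; python3 -m creep '[[-3,-3.6,0,0,8.7],[-3,-3.6,0,0,8.7],[-3,-3.6,0,0,8.7],[-3,-3.6,0,0,8.7],[-3,-3.6,0,0,8.7]]';  python3 -m creep '[[-3,-3.6,0,0,8.7],[-3,-3.6,0,0,8.7],[-3,-3.6,0,0,8.7],[0,0,0,0,8.7],[0,0,0,0,8.7]]'
python3 - <<'E'
from h import *
s=st(); print(R.from_quat(s['orientation']).as_matrix().round(3), np.round(s['qpos'],3))
im,c=snap('wrist','w1'); print(c['vfov'],np.round(c['world_from_camera'],3).tolist())
E
```

```text
time_s: 0.6
position: [0.2658, 0.6202, 0.2448]
orientation: [-0.206, 0.979, -0.0, -0.0]
wrist_force: [0.2, 0.1, -1.2]
grip_width: 0.0869
time_s: 1.1
position: [0.3237, 0.5464, 0.2443]
orientation: [0.012, 1.0, -0.001, -0.0]
wrist_force: [0.5, -0.5, 0.2]
grip_width: 0.0867
time_s: 1.6
position: [0.4699, 0.3613, 0.2452]
orientation: [0.013, 1.0, -0.0, -0.0]
wrist_force: [0.2, 0.9, 0.8]
grip_width: 0.0873
time_s: 2.1
position: [0.5568, 0.2515, 0.2448]
orientation: [0.014, 1.0, -0.0, -0.0]
wrist_force: [-0.4, -0.2, -0.9]
grip_width: 0.0865
t 2.1 p [0.5568 0.2515 0.2448] q [ 1.440e-02  9.999e-01 -2.000e-04 -5.000e-04] F [-0.4 -0.2 -0.9] g 0.0865
[[-1.     0.029 -0.001]
 [ 0.029  1.    -0.   ]
 [ 0.001 -0.    -1.   ]] [ 0.743  0.255 -0.136 -0.    -1.18  -0.772]
66.99258402380067 [[-1.0, -0.028, -0.008, 0.556], [0.029, -0.96, -0.277, 0.176], [0.0, -0.277, 0.961, 0.385], [0.0, 0.0, 0.0, 1.0]]
```

```bash
sleep 0.1
```

```text
(no output)
```

View pics/w1.png

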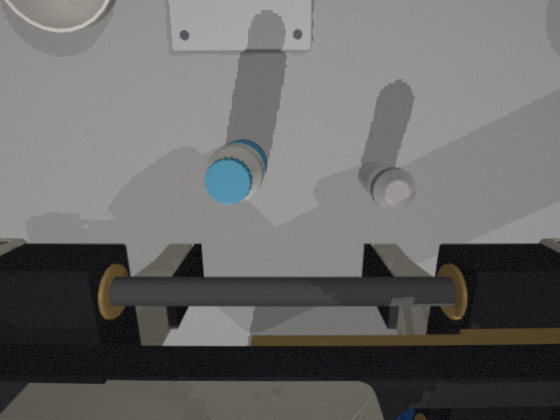

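Run:
```python
from h import *
im=cv2.imread('pics/w1.png')[:,:,::-1]; c=load('w1')
m=cv2.inRange(cv2.cvtColor(im,cv2.COLOR_RGB2HSV),(90,150,130),(110,255,255)); m[:130]=0;m[220:]=0; m[:,290:]=0
cs,_=cv2.findContours(m,0,2); k=max(cs,key=cv2.contourArea); e=cv2.fitEllipse(k); print(e,cv2.boundingRect(k)); print('cap',onz(c,*e[0],.130).round(4))
a,b=onz(c,173,51.5,.012),onz(c,311,50,.012); mid=(a+b)/2; print(a.round(4),b.round(4),np.linalg.norm(a-b))
T=load('top0'); P=[onz(T,*p,.012) for p in [(216.75,193),(303.5,193.25),(303.5,244.5),(216.75,244.25)]]; print(np.round(P,4))
ctr=sum(P)/4; d=(P[1]+P[2]-P[0]-P[3]); d/=np.linalg.norm(d); print('ctr',ctr,'dir',d,'axis',ctr+.02*d)
```

```text
Traceback (most recent call last):
ValueError: max() iterable argument is empty
```

Run:
```python
from h import *
im=cv2.imread('pics/w1.png')[:,:,::-1]; c=load('w1')
h=cv2.cvtColor(im,cv2.COLOR_RGB2HSV); print(h[180,229])
m=cv2.inRange(h,(90,150,int(h[180,229,2])-25),(110,255,255)); m[:130]=0;m[220:]=0; m[:,290:]=0
cs,_=cv2.findContours(m,0,2); k=max(cs,key=cv2.contourArea); e=cv2.fitEllipse(k); print(e,cv2.boundingRect(k)); print('cap',onz(c,*e[0],.130).round(4))
a,b=onz(c,173,51.5,.012),onz(c,311,50,.012); mid=(a+b)/2; print(a.round(4),b.round(4),np.linalg.norm(a-b))
T=load('top0'); P=[onz(T,*p,.012) for p in [(216.75,193),(303.5,193.25),(303.5,244.5),(216.75,244.25)]]; print(np.round(P,4))
ctr=sum(P)/4; d=(P[1]+P[2]-P[0]-P[3]); d/=np.linalg.norm(d); print('ctr',ctr,'dir',d,'axis',ctr+.02*d)
```

```text
[ 99 132 166]Traceback (most recent call last):
  File "<stdin>", line 5, in <module>
ValueError: max() iterable argument is empty
```

Run:
```python
from h import *
im=cv2.imread('pics/w1.png')[:,:,::-1]; c=load('w1')
h=cv2.cvtColor(im,cv2.COLOR_RGB2HSV)
m=cv2.inRange(h,(90,100,145),(110,255,255)); m[:130]=0;m[220:]=0; m[:,290:]=0
cs,_=cv2.findContours(m,0,2); k=max(cs,key=cv2.contourArea); e=cv2.fitEllipse(k); print(e,cv2.boundingRect(k)); print('cap',onz(c,*e[0],.130).round(4))
a,b=onz(c,173,51.5,.012),onz(c,311,50,.012); mid=(a+b)/2; print(a.round(4),b.round(4),np.linalg.norm(a-b))
T=load('top0'); P=[onz(T,*p,.012) for p in [(216.75,193),(303.5,193.25),(303.5,244.5),(216.75,244.25)]]; print(np.round(P,4))
ctr=sum(P)/4; d=(P[1]+P[2]-P[0]-P[3]); d/=np.linalg.norm(d); print('ctr',ctr,'dir',d,'axis',ctr+.02*d)
```

```text
((227.0455780029297, 181.57643127441406), (41.729190826416016, 44.661624908447266), 121.6181869506836) (205, 160, 45, 44)
cap [0.6022 0.2259 0.13  ]
[0.6713 0.1049 0.012 ] [0.5228 0.1081 0.012 ] 0.1485797213360815
[[ 0.6726  0.1036  0.012 ]
 [ 0.6658 -0.1575  0.012 ]
 [ 0.5117 -0.1531  0.012 ]
 [ 0.5184  0.1052  0.012 ]]
ctr [ 0.59209789 -0.02543434  0.012     ] dir [-0.02607953 -0.99965987  0.        ] axis [ 0.5915763  -0.04542753  0.012     ]
```

```bash
python3 -m creep '[[-2.3,-1.2,0,0,8.7],[-2.3,-1.2,0,0,8.7],[0,0,4,0,8.7],[0,0,4,0,8.7],[0,0,0,0,8.7]]'; python3 -m creep '[[0,0,2,0,8.7],[0,0,2,0,8.7],[0,0,2,0,8.7],[0,0,1,0,8.7],[0,0,0,0,8.7]]' | head -2
python3 - <<'E'
from h import *
s=st(); snap('wrist','w2'); snap('side','s2')
E
```

```text
time_s: 2.65
position: [0.5979, 0.2271, 0.1596]
orientation: [0.013, 1.0, -0.002, -0.004]
wrist_force: [-1.6, -0.2, -0.4]
grip_width: 0.0875
time_s: 3.15
position: [0.6013, 0.2282, 0.0954]
t 3.15 p [0.6013 0.2282 0.0954] q [ 1.230e-02  9.999e-01 -4.000e-04 -4.000e-04] F [ 0.5 -0.4  0.2] g 0.0872
```

```bash
sleep 0.1
```

```text
(no output)
```

View pics/w2.png

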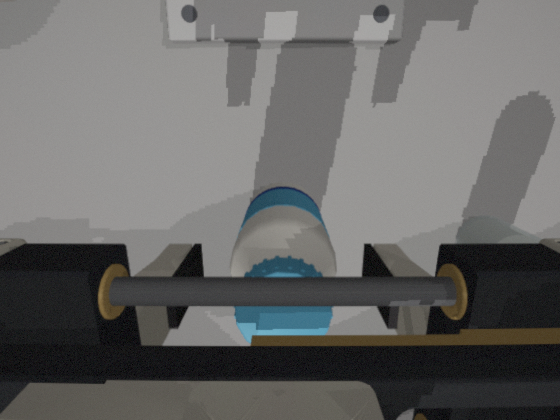

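The bottle is centred between the pads (column 284, with the pads at 203 and 363). I'll grip and lift it.

```bash
python3 -m creep '[[0,-0.1,0,0,4],[0,0,0,0,4],[0,0,0,0,4],[0,0,0,0,4],[0,0,0,0,4]]' 15 | tail -2;python3 -m creep '[[0,0,0,0,4],[0,0,0,0,4],[0,0,-1,0,4],[0,0,-1.5,0,4],[0,0,-1.5,0,4]]' ; python3 -m creep '[[0,0,0,0,4],[0,-2.5,0,0,4],[0,-3.5,0,0,4],[0,-3.5,0,0,4],[0,-3.5,0,0,4]]'; python3 -m creep '[[0,-2.5,0,0,4],[0,-1.5,0,0,4],[0,0,0,0,4],[0,0,0,0,4],[0,0,0,0,4]]'
```

```text
wrist_force: [-1.3, -0.3, 2.4]
grip_width: 0.0535
time_s: 4.25
position: [0.6015, 0.2264, 0.1359]
orientation: [0.013, 1.0, -0.0, -0.0]
wrist_force: [-0.4, 1.3, -1.8]
grip_width: 0.0537
time_s: 4.75
position: [0.5977, 0.0954, 0.1347]
orientation: [0.013, 1.0, -0.0, -0.0]
wrist_force: [0.1, -0.4, -0.9]
grip_width: 0.0532
time_s: 5.25
position: [0.5974, 0.0575, 0.1352]
orientation: [0.013, 1.0, 0.0, -0.0]
wrist_force: [-0.9, -0.3, -1.3]
grip_width: 0.0535
```

```bash
python3 -m creep '[[0.3,-0.6,0,0,4],[0,0,1.2,0,4],[0,0,1,0,4],[0,0,0.2,0,4],[0,0,0,0,4]]'; python3 -m creep '[[0,0,0.1,0,4],[0,0,0.1,0,4],[0,0,0.1,0,4],[0,0,0,0,4],[0,0,0,0,4]]'
```

```text
time_s: 5.75
position: [0.5937, 0.0506, 0.1103]
orientation: [0.013, 1.0, -0.0, -0.001]
wrist_force: [-0.6, 0.3, -0.9]
grip_width: 0.0535
time_s: 6.25
position: [0.5942, 0.0507, 0.1085]
orientation: [0.013, 1.0, 0.0, 0.0]
wrist_force: [-0.4, 0.1, -1.1]
grip_width: 0.0538
```

```bash
python3 -m creep '[[0,0,0.1,0,4],[0,0,0,0,4],[0,0,0,0,4]]'; python3 -m creep '[[0,0,0.1,0,4],[0,0,0,0,4],[0,0,0,0,4]]'
```

```text
time_s: 6.55
position: [0.5943, 0.0508, 0.1076]
orientation: [0.013, 1.0, 0.0, 0.0]
wrist_force: [0.3, 0.1, -0.1]
grip_width: 0.0534
time_s: 6.85
position: [0.5943, 0.0508, 0.1075]
orientation: [0.013, 1.0, 0.0, 0.0]
wrist_force: [-2.8, 0.8, 7.5]
grip_width: 0.0535
```

```bash
python3 -m creep '[[0,0,-0.1,0,4],[0,0,0,0,7],[0,0,0,0,8.7],[0,0,0,0,8.7],[0,0,0,0,8.7]]'|tail -2; python3 -m creep '[[0,0,0,0,8.7],[0,0,-1.5,0,8.7],[0,0,-3,0,8.7],[0,0,-4,0,8.7],[0,0,-4,0,8.7]]'; python3 -m creep '[[0,4,0,0,8.7],[0,4,0,0,4],[0,4,0,0,0],[0,0,0,0,0],[0,0,0,0,0]]'
python3 - <<'E'
from h import *
s=st(); print(np.round(s['qpos'],3))
im1,_=snap('top','t3'); im2,_=snap('side','s3')
v=np.hstack([cv2.resize(im1[170:270,170:330],None,fx=2.5,fy=3.0),cv2.resize(im2[140:300,180:320],None,fx=2.5,fy=1.875)]); cv2.imwrite('pics/v3.png',v[:,:,::-1])
E
```

```text
wrist_force: [-0.2, -0.3, -0.5]
grip_width: 0.08
time_s: 7.85
position: [0.5938, 0.0505, 0.2334]
orientation: [0.013, 1.0, -0.0, -0.001]
wrist_force: [0.8, 0.8, -0.8]
grip_width: 0.0869
time_s: 8.35
position: [0.597, 0.1715, 0.232]
orientation: [0.012, 1.0, -0.0, -0.0]
wrist_force: [-0.4, -0.2, 0.1]
grip_width: 0.0606
t 8.35 p [0.597  0.1715 0.232 ] q [ 1.210e-02  9.999e-01 -2.000e-04 -3.000e-04] F [-0.4 -0.2  0.1] g 0.0606
[ 0.594  0.28  -0.132 -0.    -1.159 -0.618]
```

```bash
sleep 0.1
```

```text
(no output)
```

View pics/v3.png

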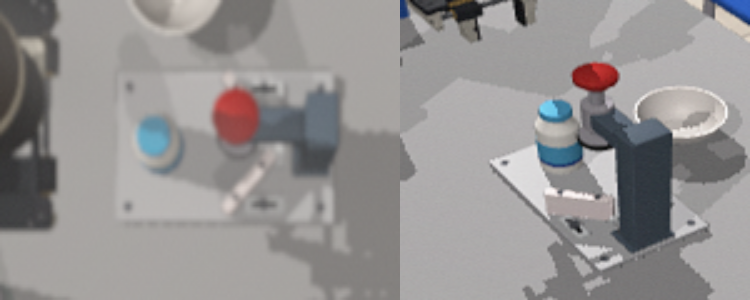

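The bottle is standing at set_down, at about pixel (157,140) in the left crop. The rows can't tilt the tool directly, so I'll test the reach limit: with joint 1 near 90°, going inward should tip the fingers towards -y.

```bash
python3 -m creep '[[4,2.5,-0.7,0,0],[4,2.5,-0.7,0,0],[4,2.5,-0.7,0,0],[4,2.5,-0.7,0,0],[4,2.5,-0.7,0,0]]' >/dev/null; python3 -m creep '[[4,2.5,-0.7,0,0],[4,2.5,-0.7,0,0],[4,2.5,-0.7,0,0],[4,2.5,-0.7,0,0],[4,2.5,-0.7,0,0]]';  python3 -m creep '[[0,0,0,0,0]]'; python3 -c "
from h import *
print(np.round(st()['qpos'],3))"; python3 -m creep '[[0,-4,0,0,0],[0,-4,0,0,0],[0,-4,0,0,0]]';python3 -c "
from h import *
s=st();print(np.round(s['qpos'],3),R.from_quat(s['orientation']).as_matrix()[:,2].round(3))"
```

```text
time_s: 9.45
position: [0.2029, 0.4309, 0.3032]
orientation: [0.014, 1.0, 0.001, 0.0]
wrist_force: [0.8, 0.8, 0.2]
grip_width: 0.0002
time_s: 9.55
position: [0.2012, 0.4331, 0.3035]
orientation: [0.011, 1.0, 0.001, 0.0]
wrist_force: [0.4, -0.4, 0.1]
grip_width: 0.0006
t 9.55 p [0.2012 0.4331 0.3035] q [0.0113 0.9999 0.0013 0.    ] F [ 0.4 -0.4  0.1] g 0.0006
[ 1.549 -0.01  -0.312 -0.    -1.267 -1.572]
time_s: 9.85
position: [0.2013, 0.3089, 0.3019]
orientation: [0.014, 1.0, -0.0, 0.0]
wrist_force: [-0.4, -0.8, 0.4]
grip_width: 0.0004
t 9.85 p [0.2013 0.3089 0.3019] q [ 1.350e-02  9.999e-01 -5.000e-04  0.000e+00] F [-0.4 -0.8  0.4] g 0.0004
[ 1.54  -0.22  -0.493  0.    -1.299 -1.568] [ 0.    -0.001 -1.   ]
```

```bash
python3 -m creep '[[0,-3,0,0,0],[0,-3,0,0,0],[0,-3,0,0,0]]' >/dev/null; python3 -c "
from h import *
s=st();print(np.round(s['qpos'],3),R.from_quat(s['orientation']).as_matrix()[:,2].round(3))";python3 -m creep '[[0,-3,0,0,0],[0,-3,0,0,0],[0,-3,0,0,0]]' >/dev/null; python3 -c "
from h import *
s=st();print(np.round(s['qpos'],3),R.from_quat(s['orientation']).as_matrix()[:,2].round(3))"
```

```text
t 10.15 p [0.199  0.2188 0.3022] q [1.390e-02 9.999e-01 3.000e-04 0.000e+00] F [ 0.6 -0.   0.4] g 0.0004
[ 1.539 -0.391 -0.594  0.    -1.367 -1.566] [ 0.     0.001 -1.   ]
t 10.45 p [0.1964 0.1289 0.3021] q [1.390e-02 9.999e-01 2.000e-04 0.000e+00] F [-0.  -0.   0.1] g 0.0007
[ 1.536 -0.573 -0.666  0.    -1.477 -1.564] [ 0.  0. -1.]
```

```bash
python3 -m creep '[[0,4,3,0,0],[0,4,3,0,0],[0,4,3,0,0],[0,4,3,0,0],[0,0,4,0,0]]' >/dev/null; python3 -c "
from h import *
s=st();print(np.round(s['qpos'],3),R.from_quat(s['orientation']).as_matrix()[:,2].round(3))";python3 -m creep '[[0,0,2,0,0],[0,0,2,0,0],[0,-3,0,0,0],[0,-3,0,0,0]]' >/dev/null; python3 -c "
from h import *
s=st();print(np.round(s['qpos'],3),R.from_quat(s['orientation']).as_matrix()[:,2].round(3))"
```

```text
t 10.95 p [0.2015 0.2954 0.1423] q [1.310e-02 9.999e-01 2.000e-03 7.000e-04] F [-1.3 -0.3 -0.8] g 0.0005
[ 1.54  -0.094 -0.788  0.002 -0.873 -1.567] [ 0.001  0.004 -1.   ]
t 11.35 p [0.1992 0.2291 0.1014] q [ 0.0138  0.9999 -0.0018  0.    ] F [ 0.2 -0.2 -0.3] g 0.0008
[ 1.539 -0.142 -0.946  0.    -0.771 -1.567] [-0.    -0.004 -1.   ]
```

```bash
for i in 1 2; do :; done; python3 -m creep '[[0,-3,0,0,0],[0,-3,0,0,0]]' >/dev/null; python3 -c "
from h import *
s=st();print(np.round(s['qpos'],3),R.from_quat(s['orientation']).as_matrix()[:,2].round(3))";python3 -m creep '[[0,-3,0,0,0],[0,-3,0,0,0]]' >/dev/null; python3 -c "
from h import *
s=st();print(np.round(s['qpos'],3),R.from_quat(s['orientation']).as_matrix()[:,2].round(3))"
```

```text
t 11.55 p [0.1983 0.1701 0.1037] q [ 1.430e-02  9.999e-01 -6.000e-04 -1.600e-03] F [ -6.6 -44.6 -26.9] g 0.0005
[ 1.527 -0.27  -1.017 -0.004 -0.825 -1.553] [-0.003 -0.001 -1.   ]
t 11.75 p [0.2062 0.1169 0.1165] q [ 0.0131  0.9999 -0.0021 -0.0105] F [-0.2 -0.2  0. ] g 0.0009
[ 1.408 -0.364 -1.016 -0.025 -0.926 -1.419] [-0.021 -0.004 -1.   ]
```

Moving inward doesn't tilt the tool. I'll retract and try stretching outward with joint 1 near -90°, where outward is -y.

```bash
python3 -m creep '[[-2.5,0.5,-4.3,0,0],[-2.5,0.5,-4.3,0,0],[-2.5,0.5,-4.3,0,0],[-2.5,0.5,-4.3,0,0],[-2.5,0.5,-4.3,0,0]]' ; python3 -m creep '[[-2.5,0.5,-4.2,0,0],[-1,-4.5,-1,0,0],[-1,-4.5,-1,0,0],[-1,-4.5,-1,0,0],[-1,-4.5,0,0,0]]' >/dev/null; python3 -m creep '[[0,-4.9,0,0,0],[0,-4.9,0,0,0],[0,-4.9,0,0,0],[2,-4.5,0,0,0],[3,-3.5,0,0,0]]'; python3 -m creep '[[4,-3,0,0,0],[4,-3,0,0,0],[4,-3,0,0,0],[4,-3,0,0,0],[4,-3,0,0,0]]' >/dev/null; python3 -m creep '[[4,-3,0,0,0],[4,-3,0,0,0],[4,-2,0,0,0],[4,-2,0,0,0],[4,-2,0,0,0]]'; python3 -c "
from h import *
s=st();print(np.round(s['qpos'],3),R.from_quat(s['orientation']).as_matrix()[:,2].round(3))"
```

```text
time_s: 12.25
position: [0.3374, 0.1394, 0.3302]
orientation: [0.014, 1.0, -0.003, -0.01]
wrist_force: [0.7, 1.2, 1.2]
grip_width: 0.0004
time_s: 13.25
position: [0.3406, -0.2637, 0.4016]
orientation: [0.014, 1.0, -0.003, -0.011]
wrist_force: [0.0, -0.2, -0.1]
grip_width: 0.0005
time_s: 14.25
position: [-0.0681, -0.5202, 0.4125]
orientation: [0.014, 1.0, -0.003, -0.01]
wrist_force: [1.1, -0.9, 1.1]
grip_width: 0.0003
t 14.25 p [-0.0681 -0.5202  0.4125] q [ 0.014   0.9998 -0.003  -0.0105] F [ 1.1 -0.9  1.1] g 0.0003
[-1.311  0.037 -0.033  0.022 -1.5    1.281] [-0.021 -0.006 -1.   ]
```

```bash
python3 -m creep '[[3,-4,0,0,0],[3,-4,0,0,0],[3,-4,0,0,0],[3,-4,0,0,0],[0,-5,0,0,0]]' >/dev/null; python3 -m creep '[[0,-5,0,0,0],[0,-5,0,0,0],[0,-5,0,0,0],[0,-5,0,0,0],[0,-5,0,0,0]]'; python3 -c "
from h import *
s=st();print(np.round(s['qpos'],3),R.from_quat(s['orientation']).as_matrix()[:,2].round(3))"; python3 -m creep '[[0,-5,0,0,0],[0,-5,0,0,0],[0,-5,0,0,0],[0,-5,0,0,0],[0,-5,0,0,0]]'>/dev/null; python3 -c "
from h import *
s=st();print(np.round(s['qpos'],3),R.from_quat(s['orientation']).as_matrix()[:,2].round(3))"
```

```text
time_s: 15.25
position: [-0.1895, -0.918, 0.3784]
orientation: [0.014, 1.0, -0.015, -0.017]
wrist_force: [1.0, -1.1, -3.9]
grip_width: 0.0004
t 15.25 p [-0.1895 -0.918   0.3784] q [ 0.0136  0.9996 -0.0152 -0.0175] F [ 1.  -1.1 -3.9] g 0.0004
[-1.554  0.897  1.242  0.038 -1.885  1.539] [-0.035 -0.03  -0.999]
t 15.75 p [-0.1696 -1.0185  0.3373] q [ 0.0126  0.9936 -0.1048 -0.04  ] F [ 0.  -0.1  0.2] g 0.0004
[-1.517  0.966  1.25   0.094 -1.649  1.508] [-0.082 -0.207 -0.975]
```

Stretching outward tilts the tool, 12° so far. I'll continue.

```bash
python3 -m creep '[[0,-5,0,0,0],[0,-5,0,0,0],[0,-5,0,0,0],[0,-5,0,0,0],[0,-5,0,0,0]]'>/dev/null; python3 -c "
from h import *
s=st();print(np.round(s['qpos'],3),R.from_quat(s['orientation']).as_matrix().round(3).tolist())"
```

```text
t 16.25 p [-0.1505 -1.0993  0.3287] q [ 0.0111  0.9795 -0.1916 -0.0605] F [-0.4 -0.  -0.2] g 0.0002
[-1.484  1.009  1.25   0.157 -1.438  1.47 ] [[-0.992, -0.002, -0.123], [0.045, 0.926, -0.374], [0.114, -0.377, -0.919]]
```

```bash
python3 -m creep '[[-5,0.7,0,0,0],[-5,0.7,0,0,0],[-5,0.6,0,0,0],[-5,0.5,0,0,0],[-5,0.4,0,0,0]]'>/dev/null;python3 -m creep '[[-5,0.5,0,0,0],[-5,0.4,0,0,0],[-5,0.3,0,0,0],[-5,0,0,0,0],[-2.4,-4.2,0.8,0,0]]'>/dev/null; python3 -c "
from h import *
s=st();print(np.round(s['qpos'],3),R.from_quat(s['orientation']).as_matrix().round(3).tolist())";python3 -m creep '[[-2.4,-4.2,0.8,0,0],[-2.4,-4.2,0.8,0,0],[-2.4,-4.2,0.8,0,0]]'>/dev/null; python3 -c "
from h import *
s=st();print(np.round(s['qpos'],3),R.from_quat(s['orientation']).as_matrix().round(3).tolist())"
```

```text
t 17.25 p [ 0.3136 -1.089   0.2424] q [ 0.0047  0.9779 -0.2004 -0.06  ] F [ 1.3 -0.3 -4.2] g 0.0004
[-1.03   1.126  1.243  0.313 -1.404  1.013] [[-0.993, -0.015, -0.119], [0.033, 0.92, -0.391], [0.115, -0.392, -0.913]]
t 17.55 p [ 0.3424 -1.1285  0.2468] q [ 0.0033  0.9649 -0.2589 -0.0445] F [-1.1  0.1  0.2] g 0.0004
[-1.019  1.151  1.25   0.36  -1.274  0.975] [[-0.996, -0.017, -0.088], [0.029, 0.866, -0.499], [0.084, -0.5, -0.862]]
```

The tool is now tilted 30° towards -y. I'll come in, spin half a turn so the wrist camera trails, and go round behind the bottle.

```bash
python3 -m creep '[[0.2,3.3,-3.3,0,0],[0.2,3.3,-3.3,0,0],[0.2,3.3,-3.3,0,0],[0.2,3.3,-3.3,0,0],[0.2,3.3,-3.3,0,0]]'>/dev/null;python3 -m creep '[[0.2,3.3,-3.3,0,0],[0.2,3.3,-3.3,0,0],[0.2,3.3,-3.3,0,0],[0.2,3.3,-3.3,0,0],[0.2,3.3,-3.3,0,0]]'>/dev/null
python3 -m creep '[[0,0,0,-0.149,0],[0,0,0,-0.149,0],[0,0,0,-0.149,0],[0,0,0,-0.149,0],[0,0,0,-0.149,0]]'; python3 -m creep '[[0,0,0,-0.149,0],[0,0,0,-0.149,0],[0,0,0,-0.149,0],[0,0,0,-0.149,0],[0,0,0,-0.149,0]]'>/dev/null;python3 -m creep '[[0,0,0,-0.149,0],[0,0,0,-0.149,0],[0,0,0,-0.149,0],[0,0,0,-0.149,0],[0,0,0,-0.149,0]]'>/dev/null;python3 -m creep '[[0,0,0,-0.149,0],[0,0,0,-0.149,0],[0,0,0,-0.149,0],[0,0,0,-0.149,0],[0,0,0,-0.149,0]]'; python3 -c "
from h import *
s=st();print(np.round(s['qpos'],3),R.from_quat(s['orientation']).as_matrix().round(3).tolist())"
```

```text
time_s: 19.05
position: [0.3487, -0.7139, 0.3631]
orientation: [-0.35, 0.899, -0.225, -0.138]
wrist_force: [0.1, 0.1, -0.5]
grip_width: 0.0003
time_s: 20.55
position: [0.359, -0.6861, 0.327]
orientation: [0.945, -0.104, -0.023, 0.31]
wrist_force: [-1.0, -0.3, 0.1]
grip_width: 0.0004
t 20.55 p [ 0.359  -0.6861  0.327 ] q [ 0.9448 -0.1044 -0.0229  0.3099] F [-1.  -0.3  0.1] g 0.0004
[-0.665  0.255 -0.385  0.825 -0.793  3.03 ] [[0.977, -0.183, -0.108], [-0.211, -0.786, -0.581], [0.021, 0.59, -0.807]]
```

```bash
python3 -m creep '[[-0.9,-3.5,-3,0,0],[-0.9,-3.5,-3,0,0],[-0.9,-3.5,-3,0,0],[-0.9,-3.5,-3,0,0],[-0.9,-3.5,-3,0,0]]'>/dev/null;python3 -m creep '[[-0.9,-3.5,-3,0,0],[-0.9,-3.5,-3,0,0],[-0.9,-3.5,-3,0,0],[-0.9,-3.5,-3,0,0],[-0.9,-3.5,-3,0,0]]'>/dev/null; python3 -m creep '[[-0.9,-3.5,-3,0,0],[-0.9,-3.5,-3,0,0],[-0.9,-3.5,-3,0,0],[-0.9,-3.5,-3,0,0],[-0.9,-3.5,-3,0,0]]'>/dev/null;  python3 -c "
from h import *
s=st();print(np.round(s['qpos'],3),R.from_quat(s['orientation']).as_matrix().round(3).tolist())"
```

```text
t 22.05 p [0.3739 0.0176 0.3787] q [ 0.945  -0.1063 -0.0224  0.3086] F [ 1.   0.1 -0.4] g 0.0003
[ 0.902 -0.025 -0.424  0.281 -1.738  1.981] [[0.976, -0.187, -0.108], [-0.215, -0.787, -0.578], [0.023, 0.588, -0.809]]
```

```bash
cat >> h.py <<'E'
def go(*w):
    s=st(); M=R.from_quat(s['orientation']).as_matrix(); print('axes',M.round(3).tolist())
    for x in w: d=(np.array(x)-s['position'])*100; print(x,'tool cm',(M.T@d).round(2),'len',np.linalg.norm(d).round(1))
    return s
E
python3 -m creep '[[0,0,0,-0.1,0],[0,0,0,-0.1,0],[0,0,0,0,0]]'>/dev/null; python3 -c "
from h import *
go([.6,.25,.30],[.6,.20,.12])"
```

```text
t 22.35 p [0.3744 0.0162 0.3782] q [ 0.9507 -0.0105 -0.0536  0.3052] F [-0.6 -0.2 -0.3] g 0.0007
axes [[0.994, 0.013, -0.108], [-0.053, -0.813, -0.579], [-0.096, 0.582, -0.808]]
[0.6, 0.25, 0.3] tool cm [ 21.94 -23.28  -9.67] len 33.4
[0.6, 0.2, 0.12] tool cm [ 23.92 -29.68   7.77] len 38.9
```

```bash
python3 -m creep '[[2.75,-2.9,-1.2,0,0],[2.75,-2.9,-1.2,0,0],[2.75,-2.9,-1.2,0,0],[2.75,-2.9,-1.2,0,0],[2.75,-2.9,-1.2,0,0]]'>/dev/null;python3 -m creep '[[2.75,-2.9,-1.2,0,0],[2.75,-2.9,-1.2,0,0],[2.75,-2.9,-1.2,0,0],[0,0,0,0,0]]'; python3 -c "
from h import *
s=go([.597,.20,.12],[.597,.16,.055]);print(np.round(s['qpos'],3))
im1,_=snap('top','t4'); im2,_=snap('side','s4')
v=np.hstack([cv2.resize(im1[130:310,80:320],None,fx=1.6,fy=3.0),cv2.resize(im2[100:320,140:340],None,fx=2,fy=540/220)]); cv2.imwrite('pics/v4.png',v[:,:,::-1])"
```

```text
time_s: 23.25
position: [0.6032, 0.2502, 0.2952]
orientation: [0.95, -0.013, -0.055, 0.307]
wrist_force: [0.5, 0.0, -1.8]
grip_width: 0.0006
t 23.25 p [0.6032 0.2502 0.2952] q [ 0.9499 -0.0126 -0.0549  0.3074] F [ 0.5  0.  -1.8] g 0.0006
axes [[0.994, 0.01, -0.112], [-0.058, -0.811, -0.583], [-0.096, 0.585, -0.805]]
[0.597, 0.2, 0.12] tool cm [ 1.36 -6.19 17.09] len 18.2
[0.597, 0.16, 0.055] tool cm [ 2.22 -6.76 24.66] len 25.7
[ 0.853  0.559  0.164  0.308 -1.735  2.225]
```

```bash
sleep 0.1
```

```text
(no output)
```

View pics/v4.png

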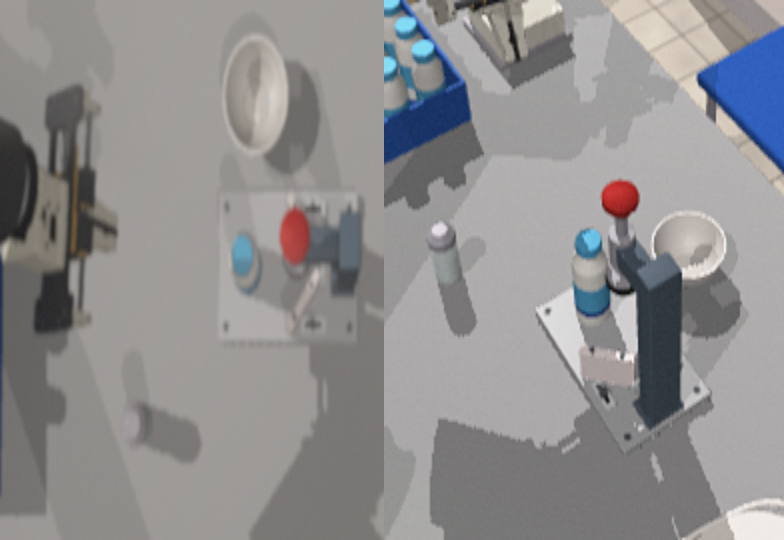

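The bottle is still standing at set_down, everything else is undisturbed, and the tilted tool is behind it. I'll go down behind it.

```bash
python3 -m creep '[[0.37,-1.13,4.1,0,0],[0.37,-1.13,4.1,0,0],[0.37,-1.13,4.1,0,0],[0.37,-1.13,4.1,0,0],[0.37,-1.13,4.1,0,0]]'>/dev/null;python3 -m creep '[[0.3,-1.1,3.5,0,0],[0,0,0,0,0],[0,0,0,0,0]]'; python3 -c "
from h import *
s=go([.596,.11,.055],[.596,.06,.055])"
```

```text
time_s: 24.15
position: [0.5962, 0.1636, 0.067]
orientation: [0.951, -0.012, -0.052, 0.305]
wrist_force: [1.0, -0.6, 0.4]
grip_width: 0.0006
t 24.15 p [0.5962 0.1636 0.067 ] q [ 0.9508 -0.0117 -0.0525  0.3052] F [ 1.  -0.6  0.4] g 0.0006
axes [[0.994, 0.01, -0.107], [-0.054, -0.813, -0.579], [-0.093, 0.582, -0.808]]
[0.596, 0.11, 0.055] tool cm [0.39 3.67 4.08] len 5.5
[0.596, 0.06, 0.055] tool cm [0.66 7.73 6.97] len 10.4
```

```bash
python3 -m creep '[[0.1,0.9,1,0,0],[0.1,0.9,1,0,0],[0.1,0.9,1,0,0],[0.1,0.9,1,0,0],[0,0,0,0,0]]'; python3 -m creep '[[0.01,0.41,0.29,0,0],[0.01,0.41,0.29,0,0],[0.01,0.41,0.29,0,0],[0.01,0.41,0.29,0,0],[0.01,0.41,0.29,0,0]]'; python3 -m creep '[[0.01,0.41,0.29,0,0],[0.01,0.41,0.29,0,0],[0.01,0.41,0.29,0,0],[0.01,0.41,0.29,0,0],[0.01,0.41,0.29,0,0]]';  python3 -c "
from h import *
s=go([.595,.03,.055],[.5935,.0,.055])
im,_=snap('top','t5'); im2,_=snap('side','s5')
v=np.hstack([cv2.resize(im[170:270,200:330],None,fx=3,fy=3),cv2.resize(im2[150:300,190:330],None,fx=2,fy=2)]); cv2.imwrite('pics/v5.png',v[:,:,::-1])
"
```

```text
time_s: 24.65
position: [0.5951, 0.1091, 0.0533]
orientation: [0.951, -0.012, -0.054, 0.306]
wrist_force: [-0.2, 0.1, -0.3]
grip_width: 0.0007
time_s: 25.15
position: [0.5951, 0.0863, 0.0535]
orientation: [0.951, -0.011, -0.053, 0.305]
wrist_force: [-0.1, 0.7, -0.4]
grip_width: 0.0001
time_s: 25.65
position: [0.5941, 0.0608, 0.0536]
orientation: [0.951, -0.011, -0.053, 0.305]
wrist_force: [-0.3, 0.8, -0.4]
grip_width: 0.0008
t 25.65 p [0.5941 0.0608 0.0536] q [ 0.9507 -0.011  -0.053   0.3052] F [-0.3  0.8 -0.4] g 0.0008
axes [[0.994, 0.012, -0.108], [-0.053, -0.813, -0.579], [-0.094, 0.582, -0.808]]
[0.595, 0.03, 0.055] tool cm [0.24 2.59 1.66] len 3.1
[0.5935, 0.0, 0.055] tool cm [0.25 5.03 3.42] len 6.1
```

View pics/v5.png

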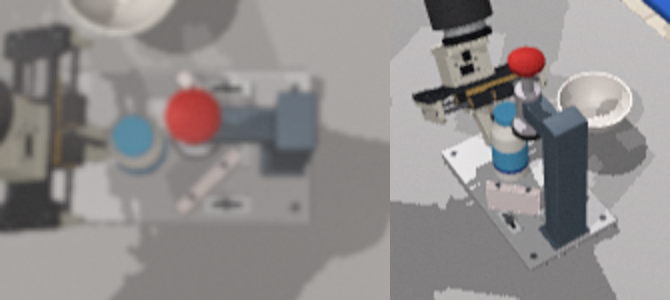

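The bottle is upright and moving with the fingertips. I'll continue towards the vee.

```bash
python3 -m creep '[[0.01,0.41,0.29,0,0],[0.01,0.41,0.29,0,0],[0.01,0.41,0.29,0,0],[0.01,0.41,0.29,0,0],[0.01,0.41,0.29,0,0]]'
python3 - <<'E'
from h import *
im=cv2.imread('pics/t5.png')[:,:,::-1]; c=load('t5'); h=cv2.cvtColor(im,cv2.COLOR_RGB2HSV)
m=cv2.inRange(h,(90,90,110),(110,255,255)); m[:195]=0;m[232:]=0;m[:,:230]=0;m[:,270:]=0
n,l,s,cc=cv2.connectedComponentsWithStats(m); i=1+np.argmax(s[1:,4]); print(s[i],cc[i],onz(c,*cc[i],.138))
E
python3 -m creep '[[0.01,0.41,0.29,0,0],[0.01,0.41,0.29,0,0],[0,0,0,0,0]]'; python3 -m creep '[[0.01,0.24,0.18,0,0],[0.01,0.24,0.18,0,0],[0,0,0,0,0]]'
```

```text
time_s: 26.25
position: [0.5932, 0.0357, 0.0538]
orientation: [0.951, -0.011, -0.053, 0.305]
wrist_force: [-0.5, 0.1, 0.0]
grip_width: 0.0004
[238 209  12  12 115] [243.84347826 214.84347826] [0.59148456 0.0153447  0.138     ]
time_s: 26.55
position: [0.5926, 0.0253, 0.0539]
orientation: [0.951, -0.011, -0.053, 0.305]
wrist_force: [1.1, 0.3, 0.1]
grip_width: 0.0006
time_s: 26.85
position: [0.5928, 0.0199, 0.0538]
orientation: [0.951, -0.011, -0.053, 0.305]
wrist_force: [-0.2, 0.7, 0.4]
grip_width: 0.0005
```

```bash
for_note=1; python3 -m creep '[[0,0.24,0.18,0,0],[0,0.24,0.18,0,0],[0,0,0,0,0]]'|sed -n 2,4p;  python3 -m creep '[[0,0.16,0.12,0,0],[0,0,0,0,0]]'|sed -n 2,4p; python3 -m creep '[[0,0.16,0.12,0,0],[0,0,0,0,0]]'|sed -n 2,4p
```

```text
position: [0.5924, 0.0138, 0.0537]
orientation: [0.951, -0.011, -0.053, 0.305]
wrist_force: [0.1, 0.4, 0.4]
position: [0.5924, 0.012, 0.0536]
orientation: [0.951, -0.011, -0.053, 0.305]
wrist_force: [0.3, 0.4, 1.2]
position: [0.5923, 0.01, 0.0535]
orientation: [0.951, -0.011, -0.053, 0.305]
wrist_force: [0.7, 1.2, 1.1]
```

```bash
python3 -m creep '[[0,0.12,0.09,0,0],[0,0,0,0,0]]'|sed -n '2p;4p';  python3 -m creep '[[0,0.12,0.09,0,0],[0,0,0,0,0]]'|sed -n '2p;4p'; python3 -m creep '[[0,0.12,0.09,0,0],[0,0,0,0,0]]'|sed -n '2p;4p'
```

```text
position: [0.5922, 0.0085, 0.0535]
wrist_force: [0.3, 1.9, 0.4]
position: [0.5921, 0.007, 0.0535]
wrist_force: [0.1, 1.0, 0.8]
position: [0.5919, 0.0055, 0.0534]
wrist_force: [0.7, 0.6, 0.6]
```

```bash
python3 -m creep '[[0,0.12,0.09,0,0],[0,0,0,0,0]]'|sed -n '2p;4p';  python3 -m creep '[[0,0.12,0.09,0,0],[0,0,0,0,0]]'|sed -n '2p;4p'; python3 -m creep '[[0,0.08,0.06,0,0],[0,0,0,0,0]]'|sed -n '2p;4p'
```

```text
position: [0.5919, 0.004, 0.0534]
wrist_force: [0.7, 1.5, 0.5]
position: [0.5921, 0.0029, 0.0534]
wrist_force: [0.6, 2.7, 2.0]
position: [0.5924, 0.0022, 0.0535]
wrist_force: [1.6, 4.0, 1.1]
```

```bash
python3 -m creep '[[0.05,0.02,0.01,0,0],[0,0,0,0,0],[0,0,0,0,0]]'|sed -n '2p;4p';  python3 -m creep '[[0.05,0.04,0.03,0,0],[0,0,0,0,0],[0,0,0,0,0]]'|sed -n '2p;4p'
```

```text
position: [0.5928, 0.0018, 0.0534]
wrist_force: [2.0, 5.2, 2.0]
position: [0.5932, 0.0013, 0.0534]
wrist_force: [2.5, 4.3, 1.9]
```

```bash
python3 -m creep '[[0.1,0.02,0.01,0,0],[0,0,0,0,0],[0,0,0,0,0]]'|sed -n '2p;4p';  python3 -m creep '[[0.1,0.02,0.01,0,0],[0,0,0,0,0],[0,0,0,0,0]]'|sed -n '2p;4p'
```

```text
position: [0.5939, 0.0007, 0.0533]
wrist_force: [1.2, 3.2, 2.0]
position: [0.5947, 0.0002, 0.0532]
wrist_force: [0.1, 4.3, 3.0]
```

```bash
python3 -m creep '[[0.04,0.06,0.04,0,0],[0,0,0,0,0],[0,0,0,0,0]]'|sed -n '2p;4p';  python3 -m creep '[[0.04,0.06,0.04,0,0],[0,0,0,0,0],[0,0,0,0,0]]'|sed -n '2p;4p'
```

```text
position: [0.5951, -0.0002, 0.0532]
wrist_force: [-0.1, 5.8, 3.7]
position: [0.5954, -0.0005, 0.0532]
wrist_force: [-1.6, 9.0, 6.9]
```

```bash
python3 -m creep '[[-0.04,0.01,0.01,0,0],[0,0,0,0,0],[0,0,0,0,0]]'|sed -n '2p;4p'; python3 -c "
from h import *
snap('top','t6')"; python3 -m creep '[[0,0,0,0,0]]'|sed -n '2p;4p'
```

```text
position: [0.5953, -0.0005, 0.0532]
wrist_force: [-0.6, 8.9, 3.5]
position: [0.5952, -0.0005, 0.0533]
wrist_force: [-1.5, 9.0, 4.3]
```

The bottle is bedded: 9 N push, about 1 N side force, no further travel. I'll back off and take the tool above the knob.

```bash
python3 -m creep '[[-0.02,-0.4,-0.29,0,0],[-0.1,-0.8,-0.6,0,0],[-0.2,-2.1,-2.1,0,0],[-0.2,-2.1,-2.1,0,0],[-0.2,-2.1,-2.1,0,0]]';python3 -m creep '[[-0.4,1,-4.8,0,0],[-0.4,1,-4.8,0,0],[-0.4,1,-4.8,0,0],[-0.4,1,-4.8,0,0],[-0.4,1,-4.8,0,0]]'; python3 -c "
from h import *
go([.58,.12,.37],[.58,-.0415,.34])"
```

```text
time_s: 31.5
position: [0.5939, 0.1024, 0.0681]
orientation: [0.951, -0.011, -0.054, 0.306]
wrist_force: [0.8, -0.8, -0.3]
grip_width: 0.0011
time_s: 32.0
position: [0.6003, 0.2018, 0.2947]
orientation: [0.951, -0.011, -0.054, 0.306]
wrist_force: [0.8, 0.4, -0.1]
grip_width: 0.0003
t 32.0 p [0.6003 0.2018 0.2947] q [ 0.9506 -0.0109 -0.0539  0.3056] F [ 0.8  0.4 -0.1] g 0.0003
axes [[0.994, 0.012, -0.109], [-0.054, -0.813, -0.58], [-0.096, 0.582, -0.807]]
[0.58, 0.12, 0.37] tool cm [-2.3  11.01 -1.11] len 11.3
[0.58, -0.0415, 0.34] tool cm [-1.15 22.39 10.68] len 24.8
```

```bash
python3 -m creep '[[-0.77,3.67,-0.37,0,0],[-0.77,3.67,-0.37,0,0],[-0.77,3.67,-0.37,0,0],[0,0,0,0,0]]'|sed -n 2p; python3 -c "
from h import *
im,_=snap('top','t7'); im2,_=snap('side','s7')
v=np.hstack([cv2.resize(im[170:270,200:330],None,fx=3,fy=3),cv2.resize(im2[150:300,190:330],None,fx=2.8,fy=2)]); cv2.imwrite('pics/v7.png',v[:,:,::-1])
"; python3 -m creep '[[0.23,2.28,2.36,0,0],[0.23,2.28,2.36,0,0],[0.23,2.28,2.36,0,0],[0.23,2.28,2.36,0,0],[0.23,2.28,2.36,0,0]]'|sed -n '2p;4p'; python3 -m creep '[[0,0,0,0,0],[0,0,0,0,0]]'; python3 -c "
from h import *
go([.58,-.0415,.32])
im2,_=snap('side','s8')
cv2.imwrite('pics/v8.png',cv2.resize(im2[120:300,170:340],None,fx=3,fy=3)[:,:,::-1])
"
```

```text
position: [0.5801, 0.1171, 0.3723]
position: [0.5805, -0.0429, 0.3364]
wrist_force: [0.3, -1.1, 0.1]
time_s: 33.2
position: [0.5805, -0.0426, 0.337]
orientation: [0.951, -0.011, -0.054, 0.306]
wrist_force: [0.1, 0.8, 0.5]
grip_width: 0.0006
t 33.2 p [ 0.5805 -0.0426  0.337 ] q [ 0.9505 -0.0112 -0.0543  0.3057] F [0.1 0.8 0.5] g 0.0006
axes [[0.994, 0.012, -0.11], [-0.054, -0.813, -0.58], [-0.096, 0.582, -0.807]]
[0.58, -0.0415, 0.32] tool cm [ 0.11 -1.09  1.32] len 1.7
```

```bash
sleep 0.1
```

```text
(no output)
```

View pics/v7.png

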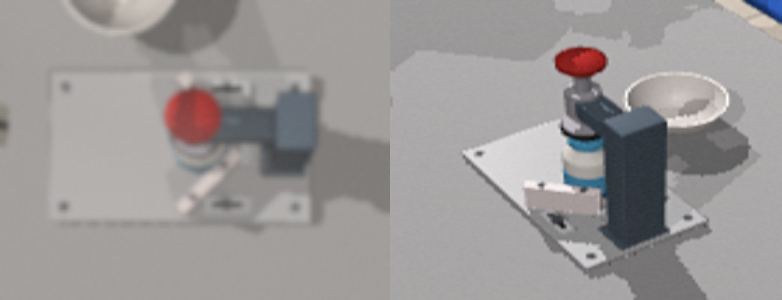

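View pics/v8.png

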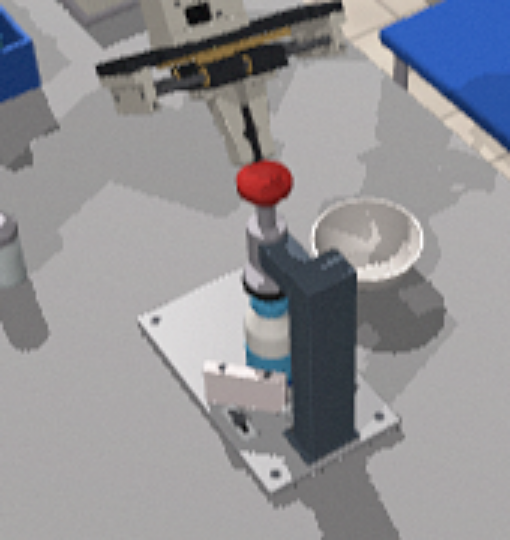

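The bottle is upright under the ram, against the cheek, and the fingertips are above the knob at (262,165). I'll press down.

```bash
python3 -m creep '[[0.07,-0.41,0.56,0,0],[0.07,-0.41,0.56,0,0],[0,0,0,0,0]]'|sed -n '2p;4p'; python3 -m creep '[[0.03,-0.17,0.24,0,0],[0.03,-0.17,0.24,0,0],[0,0,0,0,0]]'|sed -n '2p;4p'; python3 -m creep '[[0.03,-0.17,0.24,0,0],[0.03,-0.17,0.24,0,0],[0,0,0,0,0]]'|sed -n '2p;4p'
```

```text
position: [0.5806, -0.0417, 0.3227]
wrist_force: [0.0, 0.7, 0.5]
position: [0.5808, -0.0423, 0.318]
wrist_force: [0.5, -0.3, 0.1]
position: [0.5811, -0.0424, 0.3126]
wrist_force: [-0.5, 1.5, 3.4]
```

```bash
python3 -m creep '[[0.03,-0.17,0.24,0,0],[0.03,-0.17,0.24,0,0],[0,0,0,0,0]]'|sed -n '2p;4p'; python3 -m creep '[[0.03,-0.17,0.24,0,0],[0.02,-0.12,0.16,0,0],[0,0,0,0,0]]'|sed -n '2p;4p'; python3 -m creep '[[0.02,-0.12,0.16,0,0],[0,0,0,0,0]]'|sed -n '2p;4p'; python3 -m creep '[[0.02,-0.12,0.16,0,0],[0,0,0,0,0]]'|sed -n '2p;4p'
```

```text
position: [0.5811, -0.0424, 0.3064]
wrist_force: [-0.6, 0.9, 4.3]
position: [0.5811, -0.0424, 0.3015]
wrist_force: [-0.1, 1.4, 4.4]
position: [0.5811, -0.0424, 0.2996]
wrist_force: [0.0, 1.3, 3.2]
position: [0.5812, -0.0424, 0.2984]
wrist_force: [-1.5, 1.2, 7.7]
```

```bash
python3 -m creep '[[0.02,-0.12,0.16,0,0],[0,0,0,0,0]]'|sed -n '2p;4p'; python3 -m creep '[[0.01,-0.06,0.08,0,0],[0,0,0,0,0]]'|sed -n '2p;4p'; python3 -m creep '[[0.01,-0.06,0.08,0,0],[0,0,0,0,0]]'|sed -n '2p;4p'
```

```text
position: [0.5812, -0.0425, 0.2973]
wrist_force: [-2.7, 2.8, 11.9]
position: [0.5813, -0.0424, 0.2967]
wrist_force: [-3.7, 2.8, 13.7]
position: [0.5813, -0.0424, 0.2957]
wrist_force: [-3.5, 3.5, 14.7]
```

```bash
python3 -m creep '[[0.01,-0.06,0.08,0,0],[0,0,0,0,0]]'|sed -n '2p;4p'; python3 -m creep '[[0.01,-0.06,0.08,0,0],[0,0,0,0,0]]'|sed -n '2p;4p'; python3 -m creep '[[0.01,-0.06,0.08,0,0],[0,0,0,0,0]]'|sed -n '2p;4p'
```

```text
position: [0.5813, -0.0425, 0.2948]
wrist_force: [-4.0, 2.4, 14.5]
position: [0.5813, -0.0424, 0.2938]
wrist_force: [-4.5, 3.4, 14.1]
position: [0.5813, -0.0424, 0.2929]
wrist_force: [-4.1, 2.4, 15.8]
```

```bash
python3 -m creep '[[0.01,-0.06,0.08,0,0],[0,0,0,0,0]]'|sed -n '2p;4p'; python3 -m creep '[[0.005,-0.04,0.05,0,0],[0,0,0,0,0]]'|sed -n '2p;4p'
```

```text
position: [0.5813, -0.0425, 0.2921]
wrist_force: [-3.3, 4.0, 17.5]
position: [0.5813, -0.0425, 0.292]
wrist_force: [-5.6, 4.2, 18.5]
```

```bash
python3 -m creep '[[0.005,-0.04,0.05,0,0],[0,0,0,0,0],[0,0,0,0,0]]'|sed -n '2p;4p'
```

```text
position: [0.5813, -0.0425, 0.2919]
wrist_force: [-6.0, 5.4, 20.1]
```

The tool stalled at z = 0.292 while the force rose to 20 N, so the cap is on its stop. I'll release the knob and back off.

```bash
python3 -m creep '[[-0.05,0.29,-0.4,0,0],[-0.1,0.58,-0.8,0,0],[-0.1,0.58,-0.8,0,0],[-0.1,0.58,-0.8,0,0],[-0.3,1.7,-2.4,0,0]]'|sed -n '2p;4p'; python3 -m creep '[[-0.3,1.7,-2.4,0,0],[-0.3,-3.5,-3,0,0],[-0.3,-3.5,-3,0,0],[-0.3,-3.5,-3,0,0],[-0.3,-3.5,-3,0,0]]'; python3 -m creep '[[-0.3,-3.5,-3,0,0],[0,0,0,0,0],[0,0,0,0,0]]'|sed -n '2p;4p'
python3 - <<'E'
from h import *
st()
im,c=snap('top','t9'); im2,c2=snap('side','s9')
o=cv2.imread('pics/s8.png')[:,:,::-1]
v=np.hstack([cv2.resize(o[150:300,190:320],None,fx=3,fy=3.5),cv2.resize(im2[150:300,190:320],None,fx=3,fy=3.5)]); cv2.imwrite('pics/v9.png',v[:,:,::-1])
for i in (im,cv2.imread('pics/top0.png')[:,:,::-1]):
    h=cv2.cvtColor(i,cv2.COLOR_RGB2HSV); m=cv2.inRange(h,(0,120,60),(8,255,255)); m[:,:240]=0;m[:,290:]=0;m[:190]=0;m[225:]=0
    print('knob',cv2.connectedComponentsWithStats(m)[3][1])
E
```

```text
position: [0.5795, -0.0422, 0.3507]
wrist_force: [0.6, -0.3, 0.4]
time_s: 38.05
position: [0.5793, 0.1439, 0.3988]
orientation: [0.951, -0.011, -0.054, 0.305]
wrist_force: [0.7, -0.4, 0.2]
grip_width: 0.0001
position: [0.5795, 0.1898, 0.4018]
wrist_force: [-0.8, -0.8, -0.8]
t 38.35 p [0.5795 0.1898 0.4018] q [ 0.9506 -0.0098 -0.0537  0.3055] F [-0.8 -0.8 -0.8] g 0.0004
knob [263.93723849 208.06694561]
knob [263.95416667 208.06666667]
```

```bash
sleep 0.1
```

```text
(no output)
```

View pics/v9.png

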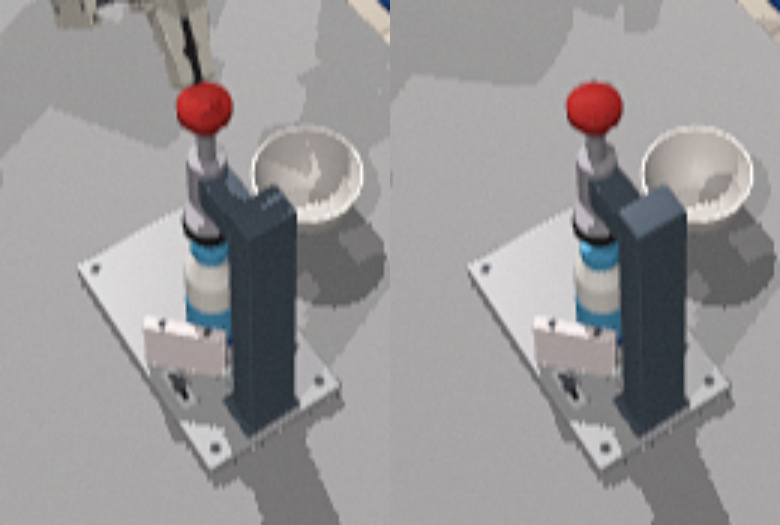

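The knob is back at its original pixel. The cap now sits lower, with a wider gap under the pad, and the bottle hasn't moved. I'll hand in.

```bash
python3 -c "
from plant import manip
print(manip.close_job())"
```

```text
the job is handed in; nothing more can be done
None
```

I capped the bottle and handed the job in at about 38 s; it is standing in the vee and the knob is back up.

- **Placing and bedding:** I stood the bottle at set_down and let go. I pushed it home with the closed fingertips, tool tilted about 36°. The push finished at about 9 N with 1 to 1.5 N sideways and no more travel. I gave way about 3 mm sideways as it slid along one cheek. It came home about 1.5 mm past the seat.
- **Tilting the tool:** the moves cannot tilt the tool directly, so I drove the arm past its reach out to the side until the tool tipped. The first try, inward near the base, gave one short wrist reading of about 52 N. It was gone at the next reading. I took it as the joint 3 stop and did not look into it further.
- **Pressing the cap:** driving took 14 to 16 N at the knob. The force then rose to about 20 N with the tool stalled, so the cap was on its stop; I estimate about 14 N on the cap itself.
- **Last checks:** the knob is back on its starting pixel in the top view. The side view shows the bottle upright in the vee and the cap sitting lower than before. I judged the cap's height from the force and that picture, not by measuring it. The bowl looks undisturbed in that picture. I did not recheck the plate or shaker at the end, but the tool never came near them.

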